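# Hook the spring balancer onto the seal press

## Task

Draw the stand's sprung hook down beside the seal press's bail by its wing grip, turn it in under the bail, and slowly ease it up until the bail bears its pull; then let go, leaving the hook holding on the bail by its own spring. Never let the hook fly up or strike the bail, do not lift, tilt or shove the press, and leave the other things on the desk where they are.

Things in the scene. Friction and masses are not known exactly. Their poses are not given: they have to be found in the camera images.
- stand: Fixed balancer stand: dark steel base plate 190 x 140 x 8 mm with a square aluminium post at its back and a grey reel drum on top (345 mm tall). Origin on the desk right under the swivel axis of the hook; +x of its frame points from there to the post, 135 mm away, z up. Beside it a stiff black cord hangs from the ceiling down to the desk at world x 0.54, y 0.19: keep the arm clear of it.
- carriage (a joint): How far the spring carriage (black block on the post, with a 14 mm thick level arm running forward to the swivel) is pulled down, in m: 0 at its top stop, where it starts, 0.090 at its bottom stop. A spring always pulls it up, with 4.5 N at the top and 20 N/m more as it goes down (6.3 N at the bottom). Nothing latches it. The moving parts weigh 0.2 kg.
- swivel (a joint): Turn of the hook about its vertical axis, rad, seen from above counter-clockwise positive, range -1.9 to 0.3: 0 = hook points along the stand's +x (toward the post), -1.57 = along the stand's -y. Light friction (0.02 N m), stays where left; start varies, often over the bail.
- knob (a point): Centre of the black wing grip on top of the swivel, which turns and moves with the hook. The grip is an upright bar 36 mm long (along the direction in which the hook points), 14 mm thick and 34 mm high; its foot stands 5 mm over the top of the level arm. x axis along the direction in which the hook points, z up.
- hook: Round steel J-hook hanging under the swivel, wire 6 mm thick. Origin on the swivel axis at mid-height of the level arm (220 mm over the desk at the top stop, 29 mm below the knob's centre). Its shank runs down the axis; its foot, centre line 72 mm below the origin, runs 38 mm out along the frame's +x; the upturned tip ends 13 mm above the foot's centre line (59 mm below the origin).
- crook (a point): Point in the middle of the hook's foot, on its upper side: 19 mm out along the hook's +x, 69 mm below the hook's origin.
- press: Loose heavy seal press, about 0.94 kg, standing on the stand's base plate. Origin at the centre of its underside. Foot 70 (x) x 130 (y) x 12 mm, grey block on it up to 38 mm height; at y = +-55 mm two posts, 60 mm high, carry an inverted-U steel bail. Its +x is within 0.1 rad of the stand's +x; the swivel axis passes 15 to 25 mm on the -x side of the bail's bar and within 5 mm of y = 0.
- bail_low (a point): Lowest place of the underside of the bail's level bar (8 mm thick, along the press's y, free from y = -47 to +47 mm): 75 mm over the press's underside. The bail is clamped, firmly, 0 to 30 mm higher than this; how much is not measured and must be felt. A hook pointing along the press's -y passes down beside the bar; pointing along its +x the hook's foot crosses under the bar.
- glue_stick: Bystander to be left alone: glue stick with green cap, 24 x 23 x 82 mm, standing left of the stand. Origin at the centre of its underside.
- stamp_06: Bystander to be left alone: clear-handled round stamp, 30 x 30 x 90 mm, standing on the base plate between press and post. Origin at the centre of its underside.
- stamp_23: Bystander to be left alone: wooden block stamp, 52 x 30 x 62 mm. Origin at the centre of its underside.
- inkbox: Bystander to be left alone: small open carton, 40 x 34 x 86 mm. Origin at the centre of its underside.
- stamp_12: Bystander to be left alone: wooden block stamp, 46 x 22 x 72 mm. Origin at the centre of its underside.

How it is judged:
By the outcome, as a careful person would: the job done as asked, in the order asked, and still so for the second after the job is handed in, with the robot touching nothing.
It also fails if it takes over 61 s, if anything falls off the work surface, if the arm or the gripper's body presses on something with over 40 N, if the wrist force passes 120 N, or if a joint passes its speed limit or range.

## Robot

A 6-joint arm with a two-finger parallel gripper is mounted at the origin on the work surface; the furniture and walls round the work are solid. World frame = base frame: x ahead of the robot, y to its left, z up, the work surface at z = 0. Lengths are in mm, angles in rad, forces in N, time in s.
With the tool pointing down it reaches from about 275 to 1000 mm from the base axis. Payload 8.4 kg.
Tool frame: the origin (TCP) lies at the very end of the fingers, on their centre line; the grasp point (between the pads) lies 19 mm behind it (r.pinch_z is the distance from the TCP to the grasp point, in mm); z points along the fingers, y is the line along which they close (so a half turn about z gives the same grasp; the last joint's range is limited). The gripper opens to 85 mm and grips with 20 to 120 N. Pads are 22 mm wide; open, the fingers measure 114 mm over their backs; the gripper's body (76 mm by 85 mm) begins 54 mm behind the grasp point. The pads swing forward as they close: fully open they stand 13 mm farther back than shut.
Start: joints at [1.223, 0.353, 1.633, -0, 1.155, -0.002], TCP at [211.842, 588.006, 231.281] pointing down, gripper open.
Joint ranges: [-2.63, 2.63], [-0.92, 2.1], [0.06, 2.66], [-1.3, 4.44], [0, 2.69], [-3.02, 3.02]. Speed limits (rad/s): [2.22, 2.22, 2.79, 3.14, 3.14, 3.14].

## Interface

Orientations are given as [roll, pitch, yaw] about the fixed x, y, z axes, in that order (R = Rz(yaw) Ry(pitch) Rx(roll)).
In Python, from rig import r gives the robot as it stands.
- The arm moves only by the tool carry_out, never from a script. Its argument "series" is a list of rows, each a list of 7 numbers: the turn, a rotation vector about the tool's x, y, z as a fraction of full scale, then the shift along the tool's x, y, z as a fraction of full scale, then the gripper command: -1 is fully open, 1 is shut, values between are in proportion. A call has 1 to 8 rows; each row is the pose to reach, as a shift and turn from the pose commanded when the call began, along the tool's axes at that moment, turning the shorter way round; what a row does not reach only later rows make up. Full scale, the value 1, is 0.25 m for a shift and pi rad for a turn. A row lasts 1/8 s, in which the tool goes at most 62.5 mm and 10.7 degrees, less where a joint would pass 70% of its speed; a pose out of reach is approached as far as the arm can. A call with a number of a shift or a turn outside -1 to 1 is refused whole. A call with a gripper value outside its range is refused whole. The fingers move at their own pace and stop on an object; "force" is the grip in N (left out, the last holds). Time passes only in rows, so rows that repeat a pose let the fingers close. It gives the time, the measured TCP pose, the force, the opening and the grip force at its end, in the units of the state.
- r.sense(): the state, without advancing time (a new reading comes with each control period).
- r.grab_frame(name): name is "scene" or "top"; returns the picture (400x640x3 uint8, red, green, blue); there is no depth.
- r.get_calibration(name): a dict with "K" (3x3 intrinsics, pixels), "distortion" ([k1, k2, p1, p2, k3] as OpenCV has them; the pictures are not rectified), "pose" (4x4, takes a point from camera to world coordinates). Camera axes: x right, y up, looking along -z (the intrinsics and any distortion apply to the point x, -y, -z); pixel columns grow to the right and rows downward; lengths in mm; the calibration is good to about 2 mm. A picture is of the moment at which its call begins. get_calibration takes no time and is no camera call.
- r.sign_off(): hands the job in; it is judged then, once.
Trained networks look in the newest picture that a camera, given by its name, has taken for a name from the list of things; names that differ only in an ending like _2 or _b are one class to them, and where a whole thing is asked for, a point or a joint stands for the part that bears it (a point fixed in the world has none). Each returns a list of dicts, best first, with "score" (0 to 1); they miss things now and then, are a little off and sometimes report something else, mostly with a low value. They report only what shows in the picture. A call takes as long as a camera call.
- r.silhouettes(camera, label): "region" (400x640 bool, what is visible of it) and "position" ([row, column] in pixels, amid what is visible of it).
The state is a dict: "clock": time; "qpos": joint angles; "qvel": joint speeds; "joint_efforts": joint torques, N m; "eef_pos": TCP position; "tcp_rot": TCP orientation; "contact_force": force on the tool from outside, world axes, zero at the start; "wrist_torque": the same for the moment, N m; "opening": opening from 0.0 (shut) to 1.0 (fully open); "grasp_force": force on a finger pad.
Only numpy, scipy, OpenCV 4.12 (cv2) and the standard library are available. Lean on these libraries where they do the work, as an engineer would, in place of code of your own. Each camera call takes 0.05 s, during which the arm holds its last target. There are 200 camera calls.

## Working session

There is one attempt and no reset: what is moved stays moved. The work goes in short steps, Python scripts to look and compute and a tool call to move; the robot and the scene stay as the last step left them, time stands still between calls to the robot, and variables do not carry over. Pictures are saved under pics/ and viewed, at most 10 in all, crops included, and the job is handed in when it is done.

Besides the shell and the picture viewer there is one more tool, called after "Request:" as name(argument=value, ...), one argument or row to a line, values as JSON. carry_out: Moves the arm, as the interface text tells. Its arguments: {"type":"object","properties":{"series":{"type":"array"},"force":{"type":"number"}},"required":["series"]}

```bash
mkdir -p pics; ls; python3 - <<'E'
from rig import r
import cv2,numpy as np
for n in ("scene","top"):
    im=r.grab_frame(n); cv2.imwrite(f"pics/{n}0.png",im[:,:,::-1])
    c=r.get_calibration(n); print(n,np.round(c["K"],1).tolist(),c["distortion"],np.round(c["pose"],3).tolist())
s=r.sense();print(s, r.pinch_z)
E
```

```text
pics
scene [[486.6, 0.0, 322.0], [0.0, 486.6, 191.1], [0.0, 0.0, 1.0]] [-0.00183462  0.          0.          0.          0.        ] [[0.754, 0.401, -0.521, 80.394], [-0.657, 0.43, -0.62, -498.509], [-0.025, 0.809, 0.587, 755.952], [0.0, 0.0, 0.0, 1.0]]
top [[389.3, 0.0, 318.7], [0.0, 389.3, 198.7], [0.0, 0.0, 1.0]] [-0.05944293  0.          0.          0.          0.        ] [[-0.023, 0.994, -0.109, 495.101], [-1.0, -0.025, -0.016, 106.603], [-0.018, 0.108, 0.994, 1019.202], [0.0, 0.0, 0.0, 1.0]]
{'clock': 0.1, 'qpos': array([ 1.22259671e+00,  3.53584665e-01,  1.63403559e+00, -1.18918241e-05,
        1.15519855e+00, -2.38719010e-03]), 'qvel': array([-1.10652075e-03, -1.29852612e-03, -2.05632062e-03,  7.09526507e-05,
        5.32618060e-04, -4.96434935e-04]), 'joint_efforts': array([-5.30449015e-04, -6.06358552e+01, -3.42822039e+01, -3.58239902e-05,
        3.93324124e-03, -2.34503335e-05]), 'eef_pos': array([211.70578409, 587.61355974, 230.64349114]), 'tcp_rot': array([-3.14036648e+00,  7.94655449e-06,  2.79578504e+00]), 'contact_force': array([ 0.03763843,  1.10848521, -0.497009  ]), 'wrist_torque': array([-0.03924346, -0.02312587,  0.01710787]), 'grasp_force': 0.0, 'opening': 1.0023524602015954} 18.700000000000003
```

View pics/scene0.png

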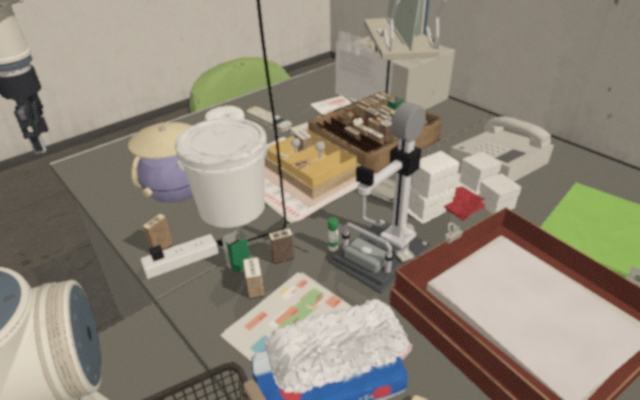

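View pics/top0.png

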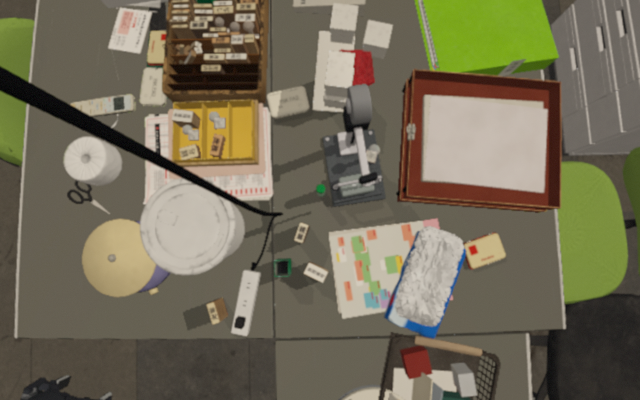

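```bash
python3 - <<'E'
from rig import r
import numpy as np
for n in ("scene","top"):
  for l in ("knob","hook","press","stand","stamp_06","glue_stick","carriage"):
    for d in r.silhouettes(n,l)[:2]:
      ys,xs=np.nonzero(d["region"]); print(n,l,round(d["score"],2),np.round(d["position"],1),len(xs),xs.min(),xs.max(),ys.min(),ys.max())
E
```

```text
scene knob 0.95 [179.5 365. ] 343 356 380 167 224
scene knob 0.66 [257.6 366.1] 1977 333 398 224 283
scene hook 0.71 [218.3 363.4] 128 362 381 197 225
scene press 0.65 [259.6 365.3] 1971 333 398 223 284
scene press 0.61 [219.4 363.9] 140 362 381 197 225
scene stand 0.75 [182.1 397.7] 5084 330 429 103 292
scene stamp_06 0.82 [247.6 404.3] 371 395 412 224 262
scene stamp_06 0.74 [248. 280.] 724 268 293 229 263
scene glue_stick 0.56 [247.9 280. ] 664 270 293 230 263
scene carriage 0.83 [170.  390.4] 1491 356 420 147 225
top knob 0.58 [178.5 366.8] 179 359 380 172 183
top knob 0.18 [142.7 355. ] 3774 322 385 84 205
top hook 0.24 [144.8 362.3] 788 343 379 109 186
top press 0.79 [184.8 354.5] 1036 329 381 169 202
top stand 0.64 [145.4 358.4] 3561 323 384 85 205
top stamp_06 0.76 [270.3 312.3] 302 305 327 262 281
top stamp_06 0.74 [151.5 372.7] 204 366 379 144 162
top glue_stick 0.37 [176.7 367.4] 164 359 377 172 183
top carriage 0.97 [143.1 363.1] 964 343 380 107 187
```

The stand sits at about (355,150) in the top view. The knob is at (367,179) there and at (365,175) in the scene view. I'll zoom in on both.

```bash
cat > h.py <<'E'
from rig import r
import cv2,numpy as np
C={n:r.get_calibration(n) for n in ("scene","top")}
def proj(n,P):
    c=C[n];T=np.linalg.inv(c["pose"]);p=np.atleast_2d(P)@T[:3,:3].T+T[:3,3]
    p=p*[1,-1,-1]
    return cv2.projectPoints(p.reshape(-1,1,3),np.zeros(3),np.zeros(3),np.array(c["K"]),np.array(c["distortion"]))[0].reshape(-1,2)
def ray(n,uv):
    c=C[n];q=cv2.undistortPoints(np.array([[uv]],float),np.array(c["K"]),np.array(c["distortion"]))[0,0]
    d=np.array(c["pose"])[:3,:3]@[q[0],-q[1],-1];return np.array(c["pose"])[:3,3],d
def atz(n,uv,z):
    o,d=ray(n,uv);return o+d*(z-o[2])/d[2]
E
python3 - <<'E'
from h import *
a=cv2.imread("pics/top0.png")[75:215,310:400];b=cv2.imread("pics/scene0.png")[95:295,320:440]
a=cv2.resize(a,None,fx=4.2,fy=4.2,interpolation=cv2.INTER_CUBIC);b=cv2.resize(b,None,fx=3,fy=3,interpolation=cv2.INTER_CUBIC)
b=b[:588];print(a.shape,b.shape)
cv2.imwrite("pics/crop0.png",np.hstack([a,b[:588]]))
print(atz("top",(366.8,178.5),249),atz("scene",(365,174),249))
E
```

```text
(588, 378, 3) (588, 360, 3)
[617.47161545  21.69300837 249.        ] [623.86918871  22.56012774 249.        ]
```

View pics/crop0.png

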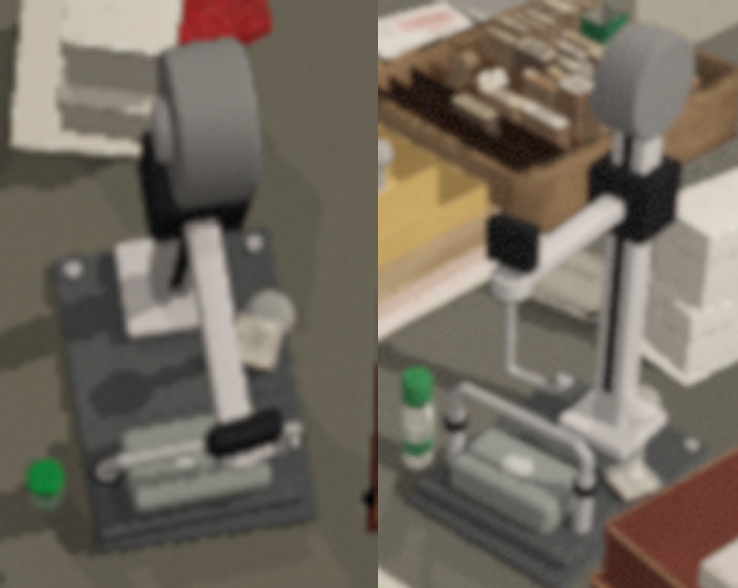

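Top crop: the knob bar runs nearly along the bail, tip to the right and slightly up. Scene crop: the hook's foot points right (about -y) above and in front of the bail. Next I'll fit the knob, bail and arm numerically.

```bash
python3 - <<'E'
from h import *
from scipy.optimize import minimize
def tri(u,v):
    A=[];B=[]
    for n,p in (("top",u),("scene",v)):
        o,d=ray(n,p);d/=np.linalg.norm(d);M=np.eye(3)-np.outer(d,d);A.append(M);B.append(M@o)
    X=np.linalg.lstsq(np.vstack(A),np.hstack(B),rcond=None)[0]
    return X,[np.round(proj(n,X)[0]-p,1) for n,p in (("top",u),("scene",v))]
L=tri((335,186.4),(349,225));R=tri((380.2,179),(389,246.7));print(L,R,(R[0]+L[0])/2,np.arctan2(*(L[0]-R[0])[[1,0]])-np.pi/2, np.linalg.norm(R[0]-L[0]))
ims={"top":(cv2.imread("pics/top0.png"),(350,385,165,192)),"scene":(cv2.imread("pics/scene0.png"),(350,378,155,192))}
masks={}
for n,(im,(x0,x1,y0,y1)) in ims.items():
    g=im.max(2);m=np.zeros(g.shape,np.uint8);m[y0:y1,x0:x1]=g[y0:y1,x0:x1]<(60)
    k,l,s,c=cv2.connectedComponentsWithStats(m);i=1+np.argmax(s[1:,4]);masks[n]=(l==i);print(n,s[i],c[i])
S=8
def cost(p,full=False):
    x,y,yaw=p[:3];t=0
    pts=np.array([[a*18,b*7,249+c*17] for a in(-1,1) for b in(-1,1) for c in(-1,1)])
    R=np.array([[np.cos(yaw),-np.sin(yaw)],[np.sin(yaw),np.cos(yaw)]]);pts[:,:2]=pts[:,:2]@R.T+[x,y]
    for n,m in masks.items():
        x0,x1,y0,y1=ims[n][1];off=p[3:5] if n=="scene" else p[5:7]
        uv=(proj(n,pts)-[x0,y0]+.5+off)*S
        big=np.zeros(((y1-y0)*S,(x1-x0)*S),np.uint8);cv2.fillConvexPoly(big,cv2.convexHull(uv.astype(np.float32)).astype(np.int32),1)
        fr=cv2.resize(big.astype(np.float32),(x1-x0,y1-y0),interpolation=cv2.INTER_AREA)
        t+=np.abs(fr-m[y0:y1,x0:x1]).sum()
    return t+0.8*np.sum(np.square(p[3:]))
for y0 in (-1.5,-1.27,-1.0):
    s=minimize(cost,[619,22,y0,0,0,0,0],method="Nelder-Mead",options=dict(initial_simplex=np.vstack([[619,22,y0,0,0,0,0]]+[np.array([619,22,y0,0,0,0,0])+d for d in np.diag([6,6,.2,1,1,1,1])]),maxiter=900))
    print(np.round(s.x,2),s.fun)
# arm axis direction at z=227 : from top crop
a=atz("top",(310+237/4.2,75+415/4.2),227);b=atz("top",(310+203/4.2,75+228/4.2),227);print(a,b,np.arctan2(*(b-a)[[1,0]]))
# base plate corners z=8
for p in ((60,262),(100,548),(315,512),(268,235)): print(atz("top",(310+p[0]/4.2,75+p[1]/4.2),8))
E
```

```text
(array([630.2078842 ,  77.99854721,  86.88130219]), [array([ 1.3, -1.8]), array([-2.5,  0.4])]) (array([642.45120442, -29.53751224,  90.06214336]), [array([ 0.6, -0.7]), array([-1.1,  0.2])]) [636.32954431  24.23051748  88.47172278] 0.11336500929352056 108.27751716342566
top [359 172  18  12 126] [368.16666667 177.5952381 ]
scene [357 167  16  18 235] [364.44255319 175.3106383 ]
[ 6.2049e+02  1.8160e+01 -1.4300e+00  3.1000e-01  2.9000e-01  3.1000e-01
 -2.1000e-01] 204.18930788622677
[ 6.1846e+02  1.9590e+01 -1.1000e+00 -1.2000e-01  6.7000e-01  1.0000e-01
 -4.9000e-01] 211.0549373748185
[ 6.1998e+02  1.8910e+01 -9.7000e-01  2.2000e-01  2.6000e-01  2.7000e-01
  2.1000e-01] 217.63803145913408
[630.75660955  19.66536543 227.        ] [725.45288498  32.95210891 227.        ] 0.13939902769689308
[769.43847587 103.92528882   8.        ]
[586.8672121   83.65371476   8.        ]
[605.96003272 -50.584898     8.        ]
[783.48844216 -28.46545536   8.        ]
```

```bash
python3 - <<'E'
from h import *
ims={"top":(350,385,165,192),"scene":(350,378,155,192)}
for n,(x0,x1,y0,y1) in ims.items():
    g=cv2.imread(f"pics/{n}0.png").max(2)
    print(n);print("\n".join(" ".join(f"{v:3d}" for v in row) for row in g[y0:y1,x0:x1]))
for yaw in(-1.43,-1.2):
    pts=np.array([[a*18,b*7,249+c*17] for c in(-1,1) for a,b in((1,1),(1,-1),(-1,-1),(-1,1))],float)
    R=np.array([[np.cos(yaw),-np.sin(yaw)],[np.sin(yaw),np.cos(yaw)]]);pts[:,:2]=pts[:,:2]@R.T+[620,19]
    print(np.round(proj("top",pts),1).tolist(),np.round(proj("scene",pts),1).tolist())
E
```

```text
top
 60  62  65  72  74  75  77  79  81  93 138 175 190 195 195 195 196 186 137  78  66  70  72  74  74  73  75  72  75  78  89  99 102 104 103
 64  71  75  78  82  81  83  83  81  89 129 169 188 193 195 195 197 190 145  88  72  71  75  75  77  75  74  73  74  75  86  98 102 103 101
 75  80  82  81  81  80  81  82  83  88 121 163 186 193 195 195 196 191 150  96  72  72  73  75  75  74  72  72  73  75  85  96 100 101 103
 81  81  82  81  80  80  80  83  82  85 113 156 186 194 195 195 196 191 156 103  72  68  69  71  74  71  71  73  75  74  84  94 101 103 103
 78  83  83  80  80  80  81  82  82  83 106 151 184 193 194 195 196 191 162 109  75  68  72  72  73  74  73  76  75  76  81  91  99 102 102
 81  81  82  81  80  81  79  80  80  83 101 145 181 192 195 195 196 193 173 122  79  71  74  75  72  76  74  77  74  74  77  85  95 102 102
 80  80  80  80  80  79  76  77  78  81  97 138 176 191 195 195 196 197 187 141  88  73  72  70  66  67  72  73  72  74  76  82  92 100 103
 78  78  77  78  80  79  78  77  78  81  94 129 170 189 194 196 196 194 186 145  96  68  57  52  47  49  57  68  70 
[... 6649 characters left out ...]
 146 154 163 172 181 186 190 193 196 194 186 172 160 155 155 157 160 163
166 147 127 111 101  94  96 105 122 137 139 148 157 167 176 183 189 193 194 192 180 166 154 148 153 154 157 159
[[375.3, 173.8], [376.5, 180.5], [359.1, 183.4], [357.9, 176.7], [377.4, 170.8], [378.7, 177.8], [360.6, 180.8], [359.3, 173.8]] [[374.7, 184.9], [370.2, 188.3], [354.7, 181.3], [359.2, 178.0], [375.4, 169.6], [370.8, 173.0], [355.0, 166.2], [359.6, 162.9]]
[[373.9, 172.1], [376.6, 178.3], [360.5, 185.1], [357.8, 178.8], [376.0, 169.1], [378.9, 175.6], [362.0, 182.6], [359.2, 176.0]] [[375.0, 183.6], [372.1, 187.5], [354.3, 182.7], [357.4, 178.8], [375.8, 168.3], [372.8, 172.2], [354.6, 167.5], [357.7, 163.7]]
```

```bash
cat > fit.py <<'E'
from h import *
from scipy.optimize import minimize
def pts_of(p):
    x,y,yaw,a,b,c=p;q=np.array([[i*a,j*b,249+k*c] for i in(-1,1) for j in(-1,1) for k in(-1,1)])
    R=np.array([[np.cos(yaw),-np.sin(yaw)],[np.sin(yaw),np.cos(yaw)]]);q[:,:2]=q[:,:2]@R.T+[x,y];return q
S=8
def run(ims,boxes,p0,thr=75,z=0):
    masks={}
    for n,(x0,x1,y0,y1) in boxes.items():
        m=(ims[n].max(2)[y0:y1,x0:x1]<thr).astype(np.uint8);k,l,s,c=cv2.connectedComponentsWithStats(m,connectivity=4)
        g=ims[n].max(2)[y0:y1,x0:x1].astype(float);i=1+np.argmax([np.sum((l==j)&(g<45)) for j in range(1,k)])
        masks[n]=cv2.GaussianBlur((l==i).astype(np.float32),(0,0),.8)
    def cost(p):
        t=0;q=pts_of(p[:6])
        for i,(n,m) in enumerate(masks.items()):
            x0,x1,y0,y1=boxes[n];uv=(proj(n,q)-[x0,y0]+.5+p[6+2*i:8+2*i])*S
            big=np.zeros(((y1-y0)*S,(x1-x0)*S),np.uint8);cv2.fillConvexPoly(big,cv2.convexHull(uv.astype(np.int32)),1)
            fr=cv2.GaussianBlur(cv2.resize(big.astype(np.float32),(x1-x0,y1-y0),interpolation=cv2.INTER_AREA),(0,0),.8)
            t+=np.square(fr-m).sum()
        return t+1.*np.sum(np.square(p[6:]))
    p0=np.r_[p0,np.zeros(4)];st=[5,5,.2,-3,-1,-2,1,1,1,1]
    s=minimize(cost,p0,method="Nelder-Mead",options=dict(initial_simplex=np.vstack([p0,p0+np.diag(st)]),maxiter=2500,maxfev=4000))
    return np.round(s.x,2),round(s.fun,1)
E
python3 - <<'E'
from fit import *
ims={n:cv2.imread(f"pics/{n}0.png") for n in("top","scene")}
B={"top":(352,377,165,192),"scene":(350,378,155,192)}
for y in(-1.5,-1.3,-1.1): print(run(ims,B,[620,19,y,17,6.5,16]))
E
```

```text
(array([ 6.1897e+02,  1.8470e+01, -1.3000e+00,  1.4330e+01,  6.0800e+00,
        1.4380e+01, -5.1000e-01, -8.0000e-02, -1.9000e-01, -5.0000e-01]), np.float64(38.9))
(array([ 6.193e+02,  1.878e+01, -1.290e+00,  1.444e+01,  6.020e+00,
        1.422e+01, -3.100e-01,  3.000e-02, -1.500e-01, -4.200e-01]), np.float64(38.1))
(array([ 6.1922e+02,  1.9050e+01, -1.2600e+00,  1.4570e+01,  5.7100e+00,
        1.4330e+01, -1.6000e-01,  9.0000e-02, -1.0000e-02, -3.1000e-01]), np.float64(38.2))
```

```bash
cat > rows.py <<'E'
import sys,json,numpy as np
def rows(c,T,g):
    x,y,z,w=c;X=np.array([np.cos(w),np.sin(w)]);Y=np.array([np.sin(w),-np.cos(w)]);o=[]
    for t in T:
        d=np.array(t[:2])-[x,y];o.append([0,0,round((w-t[3])/np.pi,4),round(d@X/250,4),round(d@Y/250,4),round((z-t[2])/250,4),t[4] if len(t)>4 else g])
    return o
E
python3 - <<'E'
from rows import *
w=2.796
print(rows((211.84,588.0,231.28,w),[(190,530,260,w),(165,460,290,w),(145,395,330,w),(190,365,330,2.65),(240,330,330,2.5),(280,290,330,2.35),(280,290,330,2.35)],-1))
w=2.35
print(rows((280,290,330,w),[(320,245,330,2.2),(350,190,330,2.05),(380,130,330,1.9),(400,70,330,1.85),(405,18,330,1.85),(405,18,330,1.85)],-1))
w=1.85
print(rows((405,18,330,w),[(450,18,330,w),(500,18,330,w),(550,18,320,w),(590,18,310,w),(619,19,300,w),(619,19,300,w)],-1))
E
```

```text
[[0, 0, 0.0, np.float64(0.0036), np.float64(-0.2479), -0.1149, -1], [0, 0, 0.0, np.float64(0.0028), np.float64(-0.5452), -0.2349, -1], [0, 0, 0.0, np.float64(-0.01), np.float64(-0.8169), -0.3949, -1], [0, 0, 0.0465, np.float64(-0.22), np.float64(-0.8689), -0.3949, -1], [0, 0, 0.0942, np.float64(-0.4556), np.float64(-0.9328), -0.3949, -1], [0, 0, 0.142, np.float64(-0.6603), np.float64(-1.0292), -0.3949, -1], [0, 0, 0.142, np.float64(-0.6603), np.float64(-1.0292), -0.3949, -1]]
[[0, 0, 0.0477, np.float64(-0.2405), np.float64(-0.0127), 0.0, -1], [0, 0, 0.0955, np.float64(-0.4813), np.float64(-0.0819), 0.0, -1], [0, 0, 0.1432, np.float64(-0.7364), np.float64(-0.1651), 0.0, -1], [0, 0, 0.1592, np.float64(-0.9634), np.float64(-0.2769), 0.0, -1], [0, 0, 0.1592, np.float64(-1.1254), np.float64(-0.4088), 0.0, -1], [0, 0, 0.1592, np.float64(-1.1254), np.float64(-0.4088), 0.0, -1]]
[[0, 0, 0.0, np.float64(-0.0496), np.float64(0.173), 0.0, -1], [0, 0, 0.0, np.float64(-0.1047), np.float64(0.3653), 0.0, -1], [0, 0, 0.0, np.float64(-0.1598), np.float64(0.5575), 0.04, -1], [0, 0, 0.0, np.float64(-0.2039), np.float64(0.7113), 0.08, -1], [0, 0, 0.0, np.float64(-0.2321), np.float64(0.824), 0.12, -1], [0, 0, 0.0, np.float64(-0.2321), np.float64(0.824), 0.12, -1]]
```

Request:
carry_out(
  series=[
    [0,0,0,0.0036,-0.248,-0.115,-1],
    [0,0,0,0.003,-0.545,-0.235,-1],
    [0,0,0,-0.01,-0.817,-0.395,-1],
    [0,0,0.0465,-0.22,-0.869,-0.395,-1],
    [0,0,0.094,-0.456,-0.933,-0.395,-1],
    [0,0,0.094,-0.456,-0.933,-0.395,-1],
  ],
)

```text
clock: 1.55
eef_pos: [242.0, 327.9, 330.9]
tcp_rot: [3.14, 0.001, 2.495]
contact_force: [0.1, 1.1, -0.2]
opening: 1.005
grasp_force: 0.0
```

```bash
python3 - <<'E'
from rows import *
w=2.796-0.094*np.pi
print(w,rows((240,330,330,w),[(280,290,330,2.35),(320,245,330,2.2),(350,190,330,2.05),(370,140,330,1.9),(370,140,330,1.9)],-1))
w=1.9
print(rows((370,140,330,w),[(390,90,330,1.85),(405,40,330,1.85),(420,18,330,1.85),(470,18,330,1.85),(520,18,320,1.85),(560,18,310,1.85),(600,19,300,1.85),(600,19,300,1.85)],-1))
E
```

```text
2.5006902905625594 [[0, 0, 0.048, np.float64(-0.2239), np.float64(-0.0326), 0.0, -1], [0, 0, 0.0957, np.float64(-0.4598), np.float64(-0.0812), 0.0, -1], [0, 0, 0.1435, np.float64(-0.6875), np.float64(-0.1858), 0.0, -1], [0, 0, 0.1912, np.float64(-0.8712), np.float64(-0.2983), 0.0, -1], [0, 0, 0.1912, np.float64(-0.8712), np.float64(-0.2983), 0.0, -1]]
[[0, 0, 0.0159, np.float64(-0.2151), np.float64(0.011), 0.0, -1], [0, 0, 0.0159, np.float64(-0.4238), np.float64(0.0032), 0.0, -1], [0, 0, 0.0159, np.float64(-0.5265), np.float64(0.0315), 0.0, -1], [0, 0, 0.0159, np.float64(-0.5911), np.float64(0.2208), 0.0, -1], [0, 0, 0.0159, np.float64(-0.6558), np.float64(0.41), 0.04, -1], [0, 0, 0.0159, np.float64(-0.7075), np.float64(0.5614), 0.08, -1], [0, 0, 0.0159, np.float64(-0.7554), np.float64(0.7141), 0.12, -1], [0, 0, 0.0159, np.float64(-0.7554), np.float64(0.7141), 0.12, -1]]
```

Request:
carry_out(
  series=[
    [0,0,0.048,-0.224,-0.0326,0,-1],
    [0,0,0.0957,-0.46,-0.0812,0,-1],
    [0,0,0.1435,-0.6875,-0.1858,0,-1],
    [0,0,0.1912,-0.8712,-0.2983,0,-1],
    [0,0,0.1912,-0.8712,-0.2983,0,-1],
  ],
)

```text
clock: 2.17
eef_pos: [371.0, 137.5, 330.0]
tcp_rot: [-3.141, 0.0, 1.894]
contact_force: [-0.8, 0.5, -0.1]
opening: 0.999
grasp_force: 0.0
```

Request:
carry_out(
  series=[
    [0,0,0.0159,-0.2151,0.011,0,-1],
    [0,0,0.0159,-0.4238,0.0032,0,-1],
    [0,0,0.0159,-0.5265,0.0315,0,-1],
    [0,0,0.0159,-0.5911,0.2208,0,-1],
    [0,0,0.0159,-0.6558,0.41,0.02,-1],
    [0,0,0.0159,-0.7075,0.5614,0.04,-1],
    [0,0,0.0159,-0.7554,0.7141,0.08,-1],
    [0,0,0.0159,-0.7554,0.7141,0.08,-1],
  ],
)

```text
clock: 3.18
eef_pos: [601.4, 20.8, 308.0]
tcp_rot: [-3.14, -0.001, 1.853]
contact_force: [-0.2, -0.2, -0.2]
opening: 0.999
grasp_force: 0.0
```

Request:
carry_out(
  series=[
    [0,0,0,-0.0172,0.0735,0,-1],
    [0,0,0,-0.0172,0.0735,0,-1],
    [0,0,0,-0.0172,0.0735,0,-1],
  ],
)

```text
clock: 3.55
eef_pos: [617.8, 20.5, 310.2]
tcp_rot: [-3.141, -0.0, 1.851]
contact_force: [-0.8, -0.3, -0.6]
opening: 1.001
grasp_force: 0.0
```

```bash
python3 - <<'E'
from h import *
A=[]
for n in("top","scene","top"):
    im=r.grab_frame(n); cv2.imwrite(f"pics/{n}1.png",im[:,:,::-1]);s=r.sense();A.append(s["eef_pos"])
print(np.round(A,2),s["tcp_rot"],s["qpos"].round(3))
a=cv2.resize(cv2.imread("pics/scene1.png")[85:285,310:450],None,fx=3,fy=3,interpolation=cv2.INTER_CUBIC)
b=cv2.resize(cv2.imread("pics/top1.png")[100:240,320:410],None,fx=4.2,fy=4.2,interpolation=cv2.INTER_CUBIC)[:600]
a=a[:588];cv2.imwrite("pics/crop1.png",np.hstack([b,a]))
E
```

```text
[[617.86  20.31 310.25]
 [617.97  20.17 310.32]
 [618.11  20.01 310.37]] [ 3.14149165e+00 -4.46958441e-05  1.85026100e+00] [ 0.03   0.28   1.558  0.     1.304 -0.25 ]
```

View pics/crop1.png

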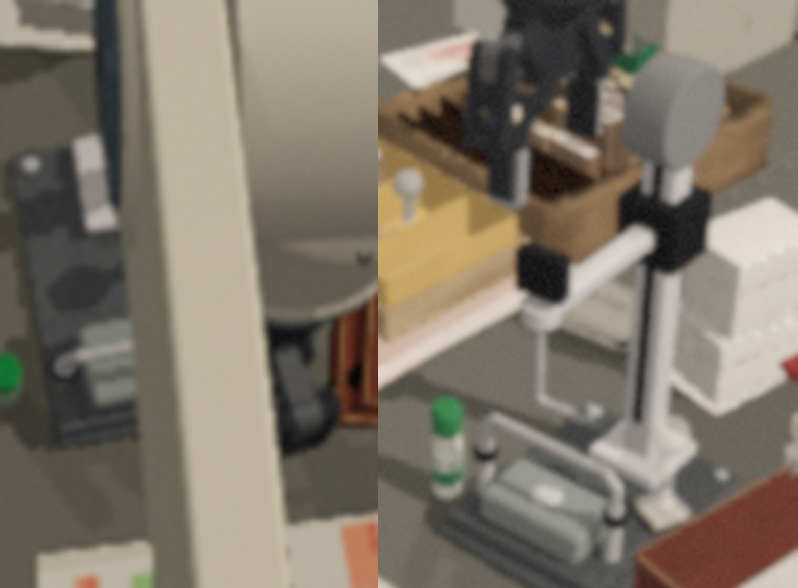

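The scene view shows the fingers straddling the knob from above (knob at crop px (543,270)), well aligned. Descend and close gently.

Request:
carry_out(
  series=[
    [0,0,0,0,0,0.12,-0.5],
    [0,0,0,0,0,0.22,0],
    [0,0,0,0,0,0.304,0.3],
    [0,0,0,0,0,0.304,0.5],
    [0,0,0,0,0,0.304,0.5],
    [0,0,0,0,0,0.304,0.5],
  ],
  force=20,
)

```text
clock: 4.45
eef_pos: [619.4, 19.8, 235.3]
tcp_rot: [3.14, 0.0, 1.85]
contact_force: [0.2, -0.6, 0.4]
opening: 0.249
grasp_force: 0.0
```

Request:
carry_out(
  series=[
    [0,0,0,0,0,0,0.6],
    [0,0,0,0,0,0,0.65],
    [0,0,0,0,0,0,0.7],
    [0,0,0,0,0,0,0.75],
    [0,0,0,0,0,0,0.8],
    [0,0,0,0,0,0,0.8],
  ],
)

```text
clock: 5.2
eef_pos: [618.1, 19.5, 234.3]
tcp_rot: [-3.14, 0.0, 1.85]
contact_force: [-5.0, -1.4, 4.1]
opening: 0.162
grasp_force: 21.2
```

Request:
carry_out(
  series=[
    [0,0,0,0,-0.006,0,1],
    [0,0,0,0,-0.006,0,1],
    [0,0,0,0,-0.006,0,1],
    [0,0,0,0,-0.006,0,1],
  ],
  force=45,
)

```text
clock: 5.7
eef_pos: [618.0, 19.5, 234.5]
tcp_rot: [3.14, 0.0, 1.85]
contact_force: [2.1, 0.5, 4.5]
opening: 0.153
grasp_force: 49.9
```

Request:
carry_out(
  series=[
    [0,0,0,0,0,-0.004,1],
    [0,0,0,0,0,-0.004,1],
    [0,0,0,0,0,-0.004,1],
  ],
)

```text
clock: 6.08
eef_pos: [617.9, 19.5, 234.6]
tcp_rot: [3.141, 0.0, 1.85]
contact_force: [4.6, 0.3, -1.8]
opening: 0.157
grasp_force: 48.9
```

Request:
carry_out(
  series=[
    [0,0,0.02,0,0.003,0.002,1],
    [0,0,0.04,0,0.003,0.002,1],
    [0,0,0.06,0,0.003,0.002,1],
    [0,0,0.083,0,0.003,0.002,1],
    [0,0,0.083,0,0.003,0.002,1],
    [0,0,0.083,0,0.003,0.002,1],
  ],
)

```text
clock: 6.82
eef_pos: [617.8, 19.4, 234.5]
tcp_rot: [-3.141, 0.0, 1.591]
contact_force: [0.2, -1.9, 5.0]
opening: 0.158
grasp_force: 49.9
```

```bash
python3 - <<'E'
from h import *
im=r.grab_frame("scene"); cv2.imwrite("pics/scene2.png",im[:,:,::-1]);s=r.sense();print(s["eef_pos"],s["tcp_rot"],s["contact_force"],s["wrist_torque"])
cv2.imwrite("pics/crop2.png",cv2.resize(im[100:290,320:440,::-1],None,fx=3,fy=3,interpolation=cv2.INTER_CUBIC))
E
```

```text
[617.76876244  19.43265592 234.45488135] [-3.14088364e+00  2.26639403e-04  1.59039876e+00] [-1.47697945 -1.14008927  4.72836284] [-0.14791997  0.13083486  0.013837  ]
```

View pics/crop2.png

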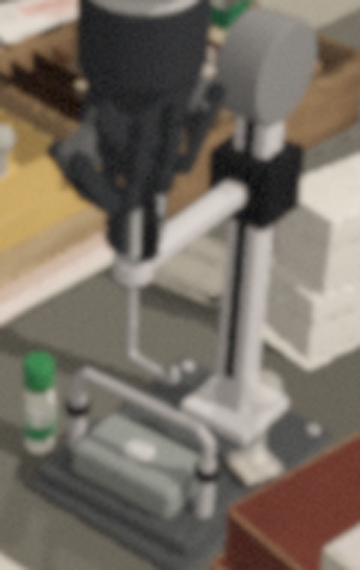

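The hook foot (133,355)→(175,378) now runs parallel to the bail (85,372)→(205,440). Start drawing down.

Request:
carry_out(
  series=[
    [0,0,0,0,0,0.012,1],
    [0,0,0,0,0,0.024,1],
    [0,0,0,0,0,0.04,1],
    [0,0,0,0,0,0.056,1],
    [0,0,0,0,0,0.072,1],
    [0,0,0,0,0,0.088,1],
    [0,0,0,0,0,0.1,1],
    [0,0,0,0,0,0.1,1],
  ],
)

```text
clock: 7.88
eef_pos: [617.8, 19.5, 209.1]
tcp_rot: [-3.141, 0.0, 1.589]
contact_force: [-3.0, -2.3, 4.6]
opening: 0.154
grasp_force: 49.9
```

```bash
python3 - <<'E'
from h import *
im=r.grab_frame("scene"); s=r.sense();print(s["eef_pos"],s["tcp_rot"],s["contact_force"],s["wrist_torque"])
cv2.imwrite("pics/crop3.png",cv2.resize(im[170:290,320:420,::-1],None,fx=5,fy=5,interpolation=cv2.INTER_CUBIC))
E
```

```text
[617.82001217  19.47557796 209.31677562] [-3.14087727e+00  1.42100621e-04  1.58912095e+00] [-2.95930229 -2.45986219  4.28970267] [-0.45468998  0.47555409  0.03495656]
```

View pics/crop3.png

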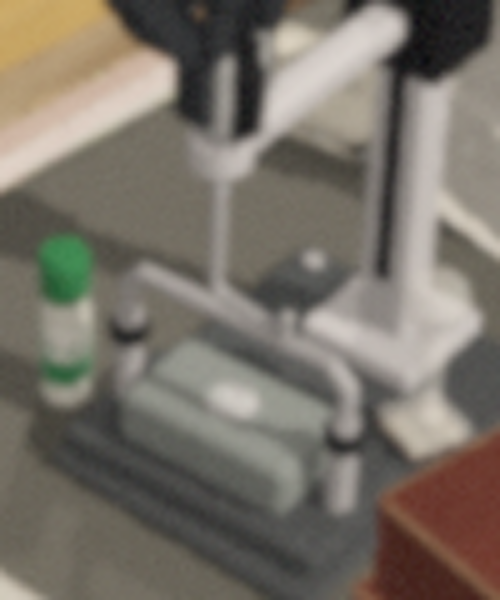

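```bash
python3 - <<'E'
from h import *
c=np.array([636.3,24.2])
print("obs bar 349,224 -> 380,239 ; shank foot 363.6,229 -> tip 377,235 ")
for z in (88,98,108,118): print(z,proj("scene",[[*(c+[-.113*47,.994*47]),z],[*(c-[-.113*47,.994*47]),z]]).round(1).tolist())
a=np.array([618,19.5])
print(proj("scene",[[*a,123],[*(a+38*np.array([np.cos(-1.55),np.sin(-1.55)])),123],[*(a+38*np.array([np.cos(-1.55),np.sin(-1.55)])),136],[*a,188]]).round(1))
# bar line as function of x offset/z via top view: observed top line
for z in (88,108): print(z,proj("top",[[*(c+[-.113*47,.994*47]),z],[*(c-[-.113*47,.994*47]),z]]).round(1).tolist())
E
```

```text
obs bar 349,224 -> 380,239 ; shank foot 363.6,229 -> tip 377,235 
88 [[349.1, 226.4], [385.0, 246.1]]
98 [[349.1, 222.8], [385.2, 242.4]]
108 [[349.1, 219.1], [385.5, 238.7]]
118 [[349.2, 215.4], [385.8, 234.9]]
[[362.3 228. ]
 [376.4 237.1]
 [376.6 232.1]
 [363.1 202.2]]
88 [[339.2, 184.1], [377.8, 178.8]]
108 [[339.5, 182.9], [378.9, 177.5]]
```

Request:
carry_out(
  series=[
    [0,0,0,0,0,0.01,1],
    [0,0,0,0,0,0.02,1],
    [0,0,0,0,0,0.03,1],
    [0,0,0,0,0,0.04,1],
    [0,0,0,0,0,0.05,1],
    [0,0,0,0,0,0.06,1],
    [0,0,0,0,0,0.07,1],
    [0,0,0,0,0,0.08,1],
  ],
)

```text
clock: 8.93
eef_pos: [617.9, 19.5, 189.5]
tcp_rot: [-3.141, 0.0, 1.589]
contact_force: [-3.4, -3.6, 6.6]
opening: 0.156
grasp_force: 50.0
```

Request:
carry_out(
  series=[
    [0,0,0,0,0,0.01,1],
    [0,0,0,0,0,0.02,1],
    [0,0,0,0,0,0.03,1],
    [0,0,0,0,0,0.04,1],
    [0,0,0,0,0,0.05,1],
    [0,0,0,0,0,0.05,1],
  ],
)

```text
clock: 9.68
eef_pos: [617.8, 19.5, 176.9]
tcp_rot: [-3.141, 0.0, 1.589]
contact_force: [-4.0, -2.7, 5.8]
opening: 0.153
grasp_force: 50.0
```

Request:
carry_out(
  series=[
    [0,0,0,-0.001,-0.001,0.012,1],
    [0,0,0,-0.002,-0.003,0.026,1],
    [0,0,0,-0.002,-0.003,0.04,1],
    [0,0,0,-0.002,-0.003,0.054,1],
    [0,0,0,-0.002,-0.003,0.068,1],
    [0,0,0,-0.002,-0.003,0.08,1],
    [0,0,0,-0.002,-0.003,0.09,1],
    [0,0,0,-0.002,-0.003,0.09,1],
  ],
)

```text
clock: 10.68
eef_pos: [617.8, 19.5, 154.8]
tcp_rot: [3.141, -0.001, 1.589]
contact_force: [-1.6, -0.2, 5.7]
opening: 0.158
grasp_force: 50.1
```

Request:
carry_out(
  series=[
    [0,0,0,0,0,0.008,1],
    [0,0,0,0,0,0.016,1],
    [0,0,0,0,0,0.022,1],
    [0,0,0,0,0,0.022,1],
  ],
)

```text
clock: 11.18
eef_pos: [617.8, 19.4, 149.3]
tcp_rot: [3.141, -0.001, 1.589]
contact_force: [-2.0, -0.7, 6.7]
opening: 0.157
grasp_force: 50.1
```

```bash
python3 - <<'E'
from h import *
im=r.grab_frame("scene"); s=r.sense();print(s["eef_pos"],s["tcp_rot"],s["contact_force"],s["wrist_torque"])
cv2.imwrite("pics/crop4.png",cv2.resize(im[170:290,320:420,::-1],None,fx=5,fy=5,interpolation=cv2.INTER_CUBIC))
E
```

```text
[617.81818449  19.43074469 149.37019744] [ 3.14056947e+00 -5.62467587e-04  1.58901756e+00] [-1.70518182 -1.09262078  6.12225674] [-0.12556417  0.27103063  0.00173008]
```

View pics/crop4.png

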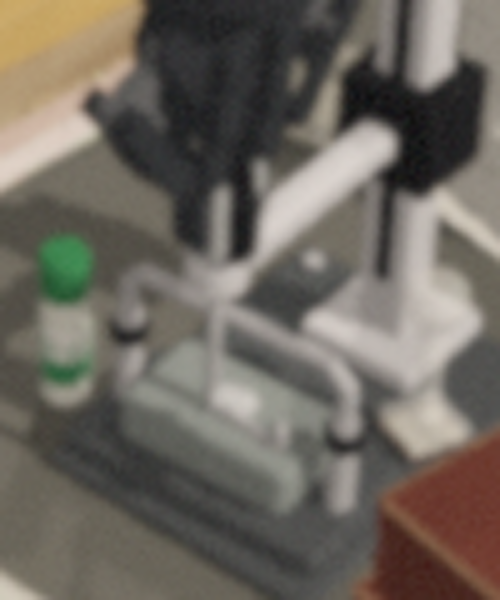

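The hook hangs in front of the bail, foot (213,410)→(275,440), and the press hasn't moved. Now turn it in, in stages.

Request:
carry_out(
  series=[
    [0,0,-0.025,0,0,0,1],
    [0,0,-0.055,0,0,0,1],
    [0,0,-0.085,0,0,0,1],
    [0,0,-0.115,0,0,0,1],
    [0,0,-0.145,0,0,0,1],
    [0,0,-0.17,0,0,0,1],
    [0,0,-0.17,0,0,0,1],
  ],
)

```text
clock: 12.1
eef_pos: [618.3, 19.6, 149.6]
tcp_rot: [3.139, 0.0, 2.124]
contact_force: [-0.1, 0.7, 6.9]
opening: 0.156
grasp_force: 50.1
```

Request:
carry_out(
  series=[
    [0,0,-0.03,0,0,0,1],
    [0,0,-0.06,0,0,0,1],
    [0,0,-0.09,0,0,0,1],
    [0,0,-0.12,0,0,0,1],
    [0,0,-0.15,0,0,0,1],
    [0,0,-0.18,0,0,0,1],
    [0,0,-0.18,0,0,0,1],
  ],
)

```text
clock: 12.98
eef_pos: [618.7, 20.0, 149.8]
tcp_rot: [3.139, 0.002, 2.69]
contact_force: [0.4, 2.5, 7.2]
opening: 0.152
grasp_force: 50.1
```

Request:
carry_out(
  series=[
    [0,0,-0.03,0,0,0,1],
    [0,0,-0.06,0,0,0,1],
    [0,0,-0.09,0,0,0,1],
    [0,0,-0.12,0,0,0,1],
    [0,0,-0.15,0,0,0,1],
    [0,0,-0.175,0,0,0,1],
    [0,0,-0.175,0,0,0,1],
  ],
)

```text
clock: 13.85
eef_pos: [618.8, 20.5, 149.8]
tcp_rot: [3.14, 0.003, -3.044]
contact_force: [0.8, 3.7, 6.4]
opening: 0.158
grasp_force: 50.1
```

```bash
python3 - <<'E'
from h import *
im=r.grab_frame("scene"); s=r.sense();print(s["eef_pos"],s["tcp_rot"],s["contact_force"],s["wrist_torque"])
cv2.imwrite("pics/crop5.png",cv2.resize(im[170:290,320:420,::-1],None,fx=5,fy=5,interpolation=cv2.INTER_CUBIC))
E
```

```text
[618.81286485  20.48158066 149.85806051] [ 3.13973696  0.00333552 -3.04471381] [0.64413641 4.58187299 6.02654745] [ 0.70433654 -0.02555411  0.00283769]
```

View pics/crop5.png

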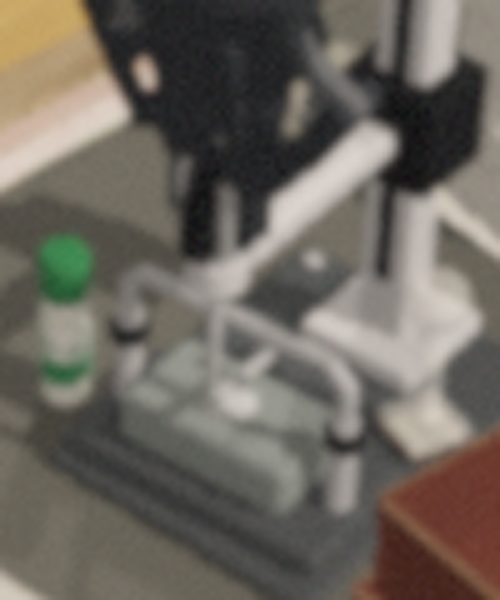

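The foot now crosses under the bar, (225,395)→(270,350). Null the side force and ease up slowly.

Request:
carry_out(
  series=[
    [0,0,0,0,0.002,-0.003,1],
    [0,0,0,0,0.0035,-0.008,1],
    [0,0,0,0,0.0035,-0.013,1],
    [0,0,0,0,0.0035,-0.018,1],
    [0,0,0,0,0.0035,-0.023,1],
    [0,0,0,0,0.0035,-0.028,1],
    [0,0,0,0,0.0035,-0.033,1],
    [0,0,0,0,0.0035,-0.038,1],
  ],
)

```text
clock: 14.9
eef_pos: [618.8, 20.6, 159.4]
tcp_rot: [3.141, 0.003, -3.045]
contact_force: [1.9, 0.6, 6.6]
opening: 0.157
grasp_force: 50.1
```

Request:
carry_out(
  series=[
    [0,0,0,0,0,-0.003,1],
    [0,0,0,0,0,-0.006,1],
    [0,0,0,0,0,-0.009,1],
    [0,0,0,0,0,-0.012,1],
    [0,0,0,0,0,-0.015,1],
    [0,0,0,0,0,-0.018,1],
  ],
)

```text
clock: 15.65
eef_pos: [618.8, 20.6, 163.9]
tcp_rot: [3.141, 0.003, -3.045]
contact_force: [2.0, 0.4, 6.2]
opening: 0.156
grasp_force: 50.1
```

Request:
carry_out(
  series=[
    [0,0,0,0,0,-0.002,1],
    [0,0,0,0,0,-0.004,1],
    [0,0,0,0,0,-0.006,1],
    [0,0,0,0,0,-0.008,1],
  ],
)

```text
clock: 16.15
eef_pos: [618.8, 20.6, 165.8]
tcp_rot: [3.141, 0.003, -3.045]
contact_force: [2.5, 0.7, 5.8]
opening: 0.156
grasp_force: 50.1
```

Request:
carry_out(
  series=[
    [0,0,0,0,0,-0.0015,1],
    [0,0,0,0,0,-0.003,1],
    [0,0,0,0,0,-0.0045,1],
    [0,0,0,0,0,-0.0045,1],
  ],
)

```text
clock: 16.65
eef_pos: [618.8, 20.6, 167.0]
tcp_rot: [3.141, 0.003, -3.045]
contact_force: [1.1, 1.3, 5.9]
opening: 0.154
grasp_force: 50.1
```

Request:
carry_out(
  series=[
    [0,0,0,0,0,-0.0015,1],
    [0,0,0,0,0,-0.003,1],
    [0,0,0,0,0,-0.0045,1],
    [0,0,0,0,0,-0.0045,1],
  ],
)

```text
clock: 17.15
eef_pos: [618.8, 20.6, 168.1]
tcp_rot: [3.141, 0.003, -3.045]
contact_force: [1.8, 1.3, 6.4]
opening: 0.153
grasp_force: 50.1
```

Request:
carry_out(
  series=[
    [0,0,0,0,0,-0.0015,1],
    [0,0,0,0,0,-0.003,1],
    [0,0,0,0,0,-0.0045,1],
    [0,0,0,0,0,-0.0045,1],
  ],
)

```text
clock: 17.65
eef_pos: [618.8, 20.6, 169.2]
tcp_rot: [3.141, 0.003, -3.045]
contact_force: [1.7, -0.5, 6.5]
opening: 0.154
grasp_force: 50.1
```

Request:
carry_out(
  series=[
    [0,0,0,0,0,-0.0015,1],
    [0,0,0,0,0,-0.003,1],
    [0,0,0,0,0,-0.0045,1],
    [0,0,0,0,0,-0.0045,1],
  ],
)

```text
clock: 18.15
eef_pos: [618.8, 20.6, 170.4]
tcp_rot: [3.141, 0.003, -3.045]
contact_force: [1.7, 0.4, 5.8]
opening: 0.161
grasp_force: 50.1
```

Request:
carry_out(
  series=[
    [0,0,0,0,0,-0.0015,1],
    [0,0,0,0,0,-0.003,1],
    [0,0,0,0,0,-0.0045,1],
    [0,0,0,0,0,-0.0045,1],
  ],
)

```text
clock: 18.65
eef_pos: [618.8, 20.6, 171.5]
tcp_rot: [3.141, 0.003, -3.045]
contact_force: [1.9, 0.4, 6.3]
opening: 0.159
grasp_force: 50.1
```

Request:
carry_out(
  series=[
    [0,0,0,0,0,-0.0015,1],
    [0,0,0,0,0,-0.003,1],
    [0,0,0,0,0,-0.0045,1],
    [0,0,0,0,0,-0.0045,1],
  ],
)

```text
clock: 19.15
eef_pos: [618.8, 20.6, 172.6]
tcp_rot: [3.141, 0.003, -3.045]
contact_force: [1.7, 1.2, 5.2]
opening: 0.153
grasp_force: 50.1
```

Request:
carry_out(
  series=[
    [0,0,0,0,0,-0.0015,1],
    [0,0,0,0,0,-0.003,1],
    [0,0,0,0,0,-0.0045,1],
    [0,0,0,0,0,-0.0045,1],
  ],
)

```text
clock: 19.65
eef_pos: [618.7, 20.5, 173.2]
tcp_rot: [3.141, 0.003, -3.045]
contact_force: [5.1, 1.9, 1.0]
opening: 0.155
grasp_force: 49.4
```

Contact: the bail has taken most of the pull (gripper load is down to 1 N). One small nudge to null the residual.

Request:
carry_out(
  series=[
    [0,0,0,-0.001,0.0005,-0.0004,1],
    [0,0,0,-0.002,0.001,-0.0008,1],
    [0,0,0,-0.002,0.001,-0.0008,1],
  ],
)

```text
clock: 20.02
eef_pos: [618.7, 20.6, 173.2]
tcp_rot: [3.141, 0.002, -3.045]
contact_force: [4.9, 1.3, 1.7]
opening: 0.157
grasp_force: 49.3
```

Request:
carry_out(
  series=[
    [0,0,0,0,0,-0.0005,1],
    [0,0,0,0,0,-0.001,1],
    [0,0,0,0,0,-0.001,1],
    [0,0,0,0,0,-0.001,1],
  ],
  force=20,
)

```text
clock: 20.52
eef_pos: [618.7, 20.6, 173.3]
tcp_rot: [3.141, 0.002, -3.045]
contact_force: [5.7, 0.8, -1.4]
opening: 0.155
grasp_force: 49.2
```

```bash
python3 - <<'E'
from h import *
f=[]
for i in range(6): r.grab_frame("scene"); s=r.sense(); f.append(np.r_[s["contact_force"],s["eef_pos"][2]])
print(np.mean(f,0),s["wrist_torque"])
E
```

```text
[  5.84374906   1.73162838  -0.28405956 173.27929201] [ 0.28907509 -0.81141113  0.02538709]
```

The bail now bears the whole pull (mean vertical load on the gripper about -0.3 N). Release gently.

Request:
carry_out(
  series=[
    [0,0,0,0,0,0,0.7],
    [0,0,0,0,0,0,0.68],
    [0,0,0,0,0,0,0.65],
    [0,0,0,0,0,0,0.55],
    [0,0,0,0,0,0,0.4],
    [0,0,0,0,0,0,0.2],
    [0,0,0,0,0,0,0.0],
    [0,0,0,0,0,0,0.0],
  ],
  force=20,
)

```text
clock: 21.82
eef_pos: [617.7, 20.2, 173.4]
tcp_rot: [-3.142, -0.0, -3.045]
contact_force: [-0.0, 0.3, 0.3]
opening: 0.502
grasp_force: 0.0
```

Request:
carry_out(
  series=[
    [0,0,0,0,0,-0.04,0],
    [0,0,0,0,0,-0.12,0],
    [0,0,0,0,0,-0.22,0],
    [0,0,0,0,0,-0.36,0],
    [0,0,0,0.2,0,-0.4,0],
    [0,0,0,0.4,0,-0.4,0],
    [0,0,0,0.6,0,-0.4,0],
    [0,0,0,0.6,0,-0.4,0],
  ],
)

```text
clock: 22.82
eef_pos: [465.6, 5.5, 274.1]
tcp_rot: [3.142, -0.0, -3.045]
contact_force: [0.3, 0.4, 0.1]
opening: 0.499
grasp_force: 0.0
```

```bash
python3 - <<'E'
from h import *
im=r.grab_frame("scene"); t=r.grab_frame("top");s=r.sense();print(s["clock"],s["eef_pos"],s["contact_force"])
z=lambda a,f:cv2.resize(a[:,:,::-1],None,fx=f,fy=f,interpolation=cv2.INTER_CUBIC)
a=z(im[150:290,320:420],4);b=z(t[75:215,310:400],4)
cv2.imwrite("pics/crop6.png",np.hstack([a,b]))
E
```

```text
22.925 [469.10833616   5.71677533 274.49377553] [ 0.82162101 -0.63439493 -0.29843554]
```

View pics/crop6.png

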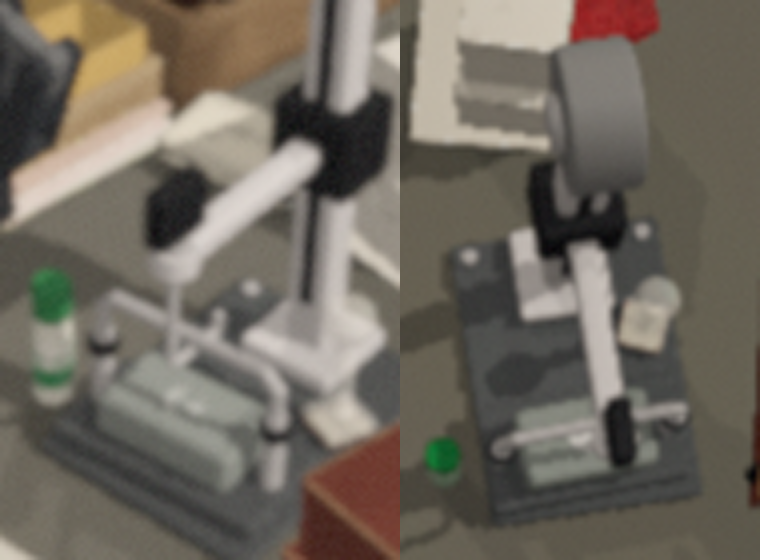

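The hook's foot lies under the bail with its tip standing up beyond the bar at (215,325). The carriage has stayed down on its own, the press and bystanders are in place, and the arm is clear. Handing in.

```bash
python3 -c "
from rig import r
print(r.sign_off())"
```

```text
the job is handed in; nothing more can be done
None
```

The hook is under the bail and holding on it by its own spring. The gripper has let go and the arm is clear; the last pictures show the press and the other things unmoved. I handed the job in at about 23 s, and no verdict came back.

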